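# Take the retaining cap off a flat-lap polisher of unknown thread hand

### The arm

A 6-joint arm with a two-finger parallel gripper is mounted at the origin on the work surface. World frame = base frame: x ahead of the robot, y to its left, z up, the work surface at z = 0. Lengths are in mm, angles in degrees, forces in N, time in s.
With the tool pointing down it reaches from about 350 to 850 mm from the base axis. Payload 8.1 kg.
Tool frame: the origin (TCP) lies midway between the tips of the shut fingers; the grasp point (between the pads) lies 19 mm behind it; z points along the fingers, y is the direction in which the jaws open and shut (so a half turn about z gives the same grasp; the last joint's range is limited). The gripper opens to 85 mm and grips with 20 to 120 N. Pads are 22 mm wide; open, the fingers measure 114 mm over their backs; the gripper's body (76 mm by 85 mm) begins 54 mm behind the grasp point. The pads swing forward as they close: fully open they stand 13 mm farther back than shut.
Start: joints at [-79.549, 7.471, 85.268, -0, 87.261, -4.893], TCP at [158.787, -578.612, 231.292] pointing down, gripper open.
Joint ranges: [-169.43, 169.43], [-51.17, 129.36], [1.28, 143.12], [-76.62, 256.62], [0, 156.53], [-152.29, 152.29]. Speed limits (degrees/s): [136.94, 136.94, 159.86, 180, 180, 180].

### API

Orientations are given as [roll, pitch, yaw] about the fixed x, y, z axes, in that order (R = Rz(yaw) Ry(pitch) Rx(roll)).
In Python, from bench import telemetry, snapshot, camera_params, job gives the robot as it stands. The module is installed in compiled form; this text tells all that it offers.
- The arm moves only by the shell command python3 -m jog 'ROWS' [FORCE]. ROWS is JSON, a list that holds one entry, the list of rows, each a list of 7 numbers: the shift along the tool's x, y, z in units of 50 mm (1.0 is 50 mm), then the turn, a rotation vector about the tool's x, y, z in units of 2 pi rad (1.0 is 2 pi rad), then the opening, from 0 (shut) to 1 (fully open). In form: [[[dx, dy, dz, rx, ry, rz, claw], ...]]. A call has 1 to 12 rows; each row shifts and turns the commanded pose from where the row before left it, along the tool's axes as they then stand; what a row does not reach is not made up. A row lasts 1/8 s, in which the tool goes at most 62.5 mm and 10.7 degrees, less where a joint would pass 70% of its speed; a pose out of reach is approached as far as the arm can. A call with a number of a shift or a turn outside -1 to 1 is refused whole. A call with a gripper value outside its range is refused whole. The fingers move at their own pace and stop on an object; FORCE is the grip in N (left out, the last holds). Time passes only in rows, so rows that do not move let the fingers close. It gives the time, the measured TCP pose, the force and the opening at its end, in the units of the state.
- telemetry.sense(): the state, without advancing time (a new reading comes with each control period).
- snapshot(name): name is "side" or "top"; returns (picture, depth): 384x512x3 uint8, red, green, blue; 384x512 float32, mm along the optical axis (not along the pixel's ray), 0 where there is no reading.
- camera_params(name): a dict with "K" (3x3 intrinsics, pixels), "extrinsics" (4x4, takes a point from camera to world coordinates). Camera axes: x right, y down, z forward; pixel columns grow to the right and rows downward; lengths in mm; the calibration is good to about 2 mm. A picture is of the moment at which its call begins. camera_params takes no time and is no camera call.
- job.hand_in(): hands the job in, once; it reports no verdict.
The state is a dict: "time": time; "joint_pos": joint angles; "qd": joint speeds; "joint_efforts": joint torques, N m; "tool_pos": TCP position; "tcp_rot": TCP orientation; "ft_force": force on the tool from outside, world axes, zero at the start; "wrist_torque": the same for the moment, N m; "finger_gap": finger opening in mm.
Only numpy, scipy, OpenCV 4.12 (cv2) and the standard library are available. Lean on these libraries where they do the work, as an engineer would, in place of code of your own. Each camera call takes 0.05 s, during which the arm holds its last target. There are 200 camera calls.

### The job

The polishing plate on this small flat-lap machine has to be changed: take off the round retaining cap in its middle. It may be right- or left-hand threaded, so feel which way it loosens, give it about a quarter turn that way until it is free, lift it off and finish still holding it in the gripper, upright and still, about 10 cm above its seat, leaving the things around the machine where they stand.

Things in the scene. Friction and masses are not known exactly. Their poses are not given: they have to be found in the camera images.
- lap: Fixed flat-lap polisher: grey housing 230 (x) x 250 (y) mm, black splash pan 216 mm in diameter with its rim 90 mm above the table, dark steel plate 180 mm in diameter with its top at 88 mm, all centred on the origin, which lies on the table; z up; speed dial and switch on the -x face. The plate and spindle are locked and do not turn.
- spindle (a point): The cap's seat: centre of the steel hub face on the machine, on the vertical spindle axis, 94 mm above the table; axes as the machine's. A steel spindle end of 22 mm diameter with two locking lugs (41 mm across) stands 14 mm above it, hidden inside the cap.
- cap_knob (a point): Middle of the knob of the loose aluminium cap (0.1 to 0.2 kg): a hollow skirt 58 mm in diameter and 18 mm high, and on it a solid knurled round knob 40 mm in diameter and 36 mm high, the part to grip. The point is on the axis, 36 mm above the skirt's underside, 18 mm above the skirt's top and 18 mm below the knob's top. z up along the axis.
- cap: The same cap, origin under the skirt's centre; x within 0.1 rad of the machine's at first. Quarter-turn thread, right- or left-hand, differing by machine, not visible. Wrong way: stops dead after 0.2 to 0.5 rad. Loosening way: turns freely, without rising, lifts straight off from 1.15 rad on, stops dead at 1.65 to 1.95 rad. Before that lugs hold it down with 2 mm play.
- crystal_mid (a point): Bystander: pointed stone tower, 42 mm in diameter, 92 mm high, standing on the table beside the machine; this point is 45 mm above its underside.
- jar_mid (a point): Bystander: white jar of polish, 48 mm in diameter, 60 mm high, standing beside the machine; this point is half-way up.
- loupe_mid (a point): Bystander: dark steel loupe ring, 52 mm in diameter, 18 mm high, lying beside the machine; this point is half-way up on its axis.
Mind the look-alikes: they are no part of the job. Leave any black, turquoise or yellow look-alike of the cap alone.

How it is judged:
By the outcome, as a careful person would: the job done as asked, in the order asked, and still so for the second after the job is handed in, while the arm keeps its last pose, push and grip.
It also fails if it takes over 56 s, if anything falls off the work surface, if the arm or the gripper's body presses on something with over 40 N, if the wrist force passes 120 N, or if a joint passes its speed limit or range.

## Working session

There is one attempt and no reset: what is moved stays moved. The work goes in short steps, Python scripts to look and compute and a shell command to move; the robot and the scene stay as the last step left them, time stands still between calls to the robot, and variables do not carry over. Pictures are saved under pics/ and viewed, about 8 in all and at most 12, crops included, and the job is handed in when it is done.

```bash
mkdir -p pics; python3 - <<'E'
from bench import telemetry, snapshot, camera_params
import cv2,numpy as np
print(telemetry.sense())
for n in("side","top"):
    p,d=snapshot(n);cv2.imwrite(f"pics/{n}0.png",p[:,:,::-1]);np.savez(f"pics/{n}0.npz",p=p,d=d)
    c=camera_params(n);print(n,np.round(c["K"],1).tolist(),np.round(c["extrinsics"],3).tolist())
a=cv2.imread("pics/side0.png");b=cv2.imread("pics/top0.png")
E
```

```text
{'time': 0.0, 'joint_pos': array([-7.95486389e+01,  7.51477667e+00,  8.53297469e+01,  2.01089455e-04,
        8.72615306e+01, -4.89515962e+00]), 'qd': array([ 0.03673299, -0.04206704, -0.05056852,  0.01240551, -0.02185874,
       -0.03272576]), 'joint_efforts': array([-2.93036273e-04, -5.69390416e+01, -5.00551093e+01, -4.94259541e-05,
        1.45809213e-02,  8.01676720e-06]), 'tool_pos': array([ 158.69478665, -578.06063769,  230.24340598]), 'tcp_rot': array([-1.79894350e+02, -9.24999858e-03,  1.53465024e+01]), 'ft_force': array([-0.13792307,  0.62439718,  0.26328049]), 'wrist_torque': array([ 0.02644746, -0.03423871, -0.00619037]), 'finger_gap': 85.338855281968}
side [[392.7, 0.0, 251.0], [0.0, 392.7, 193.7], [0.0, 0.0, 1.0]] [[-0.937, -0.252, 0.242, 302.459], [-0.35, 0.703, -0.619, 718.92], [-0.014, -0.665, -0.747, 839.897], [0.0, 0.0, 0.0, 1.0]]
top [[432.2, 0.0, 251.4], [0.0, 432.2, 191.6], [0.0, 0.0, 1.0]] [[0.022, -0.986, 0.165, 392.873], [-1.0, -0.022, 0.001, 84.783], [0.003, -0.165, -0.986, 1101.006], [0.0, 0.0, 0.0, 1.0]]
```

View pics/side0.png

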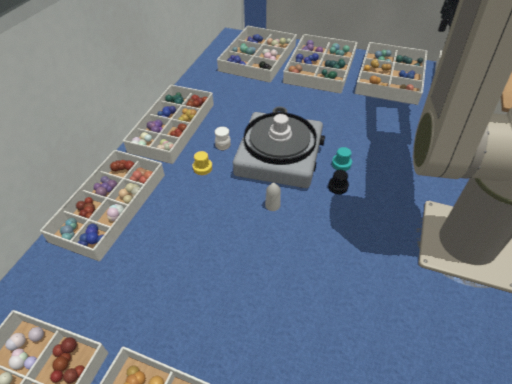

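View pics/top0.png

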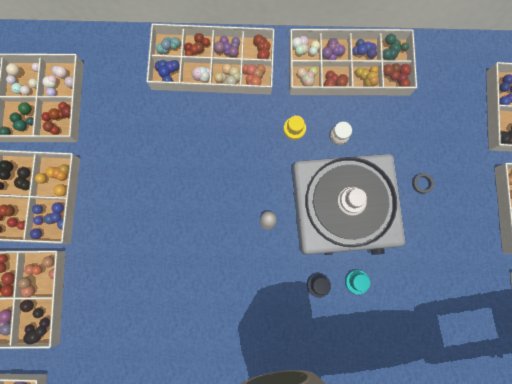

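Side view: the aluminium cap sits at (281,127) on the machine. Top view: the cap is at (354,199). 

Possible mix-ups, top and side pixels:
- White jar: (342,132) and (222,138)
- Yellow: (295,127) and (202,162)
- Turquoise: (358,282) and (343,158)
- Black: (319,285) and (339,181)

I choose the bare aluminium cap in the middle of the plate. Next I'll measure it and check a close crop.

```bash
cat > h.py <<'E'
import numpy as np,cv2
from bench import camera_params
def cam(n):
    c=camera_params(n);return np.array(c["K"]),np.array(c["extrinsics"])
def ray(n,u,v):
    K,E=cam(n);d=E[:3,:3]@np.linalg.inv(K)@[u,v,1];return E[:3,3],d
def onz(n,u,v,z):
    o,d=ray(n,u,v);return o+d*(z-o[2])/d[2]
def tri(a,b):
    (o1,d1),(o2,d2)=ray(*a),ray(*b)
    s=np.linalg.lstsq(np.c_[d1,-d2],o2-o1,rcond=None)[0]
    p,q=o1+s[0]*d1,o2+s[1]*d2;return (p+q)/2,np.linalg.norm(p-q)
def cloud(n,d):
    K,E=cam(n);v,u=np.indices(d.shape);P=np.stack([(u-K[0,2])/K[0,0]*d,(v-K[1,2])/K[1,1]*d,d],-1)
    P=P@E[:3,:3].T+E[:3,3];P[d==0]=np.nan;return P
E
python3 - <<'E'
from h import *
ims=[]
for n,(u,v) in(("side",(281,127)),("top",(354,199))):
    z=np.load(f"pics/{n}0.npz");p,d=z["p"],z["d"];P=cloud(n,d)
    ims.append(cv2.resize(p[v-45:v+45,u-45:u+45,::-1],(390,390),interpolation=cv2.INTER_CUBIC))
    w=P[v-45:v+45,u-45:u+45].reshape(-1,3)
    for lo,hi in((143,156),(107,118),(84,92)):
        m=(w[:,2]>lo)&(w[:,2]<hi)
        q=w[m]
        if len(q)>5:
            (c,r)=cv2.minEnclosingCircle(q[:,:2].astype(np.float32))
            print(n,lo,len(q),"medz",np.median(q[:,2]).round(1),"mean",q.mean(0).round(1),"circ",np.round(c,1),round(r,1))
    # brightness blob
    hsv=cv2.cvtColor(p,cv2.COLOR_RGB2HSV);m=((hsv[...,2]>150)&(hsv[...,1]<40)).astype(np.uint8)
    k,l,s,c=cv2.connectedComponentsWithStats(m)
    for i in range(1,k):
        if s[i,4]>30 and abs(c[i]-[u,v]).max()<25: print(n,"blob",s[i],c[i])
cv2.imwrite("pics/crop.png",np.hstack(ims))
E
```

```text
side 143 122 medz 149.4 mean [ 548.5 -147.   149.1] circ [ 547.3 -148.9] 22.1
side 107 117 medz 113.1 mean [ 545.8 -136.7  113.1] circ [ 549.2 -147.9] 29.5
side 84 1802 medz 89.5 mean [ 546.5 -137.8   89.2] circ [ 549.8 -151.3] 109.9
side blob [251 112  14   7  44] [256.04545455 114.59090909]
side blob [274 114  14  10 106] [280.53773585 118.33962264]
side blob [270 125  22  16 135] [281.76296296 132.76296296]
top 143 261 medz 148.2 mean [ 545.  -150.5  147.9] circ [ 545.8 -151.3] 21.0
top 107 180 medz 112.4 mean [ 539.2 -141.8  112.2] circ [ 545.3 -150.5] 28.6
top 84 4071 medz 88.3 mean [ 545.7 -152.3   88.3] circ [ 545.7 -151.3] 108.0
top blob [308 161  84  83 932] [345.63841202 203.95600858]
top blob [338 187  29  29 617] [352.5802269  200.40518639]
```

View pics/crop.png

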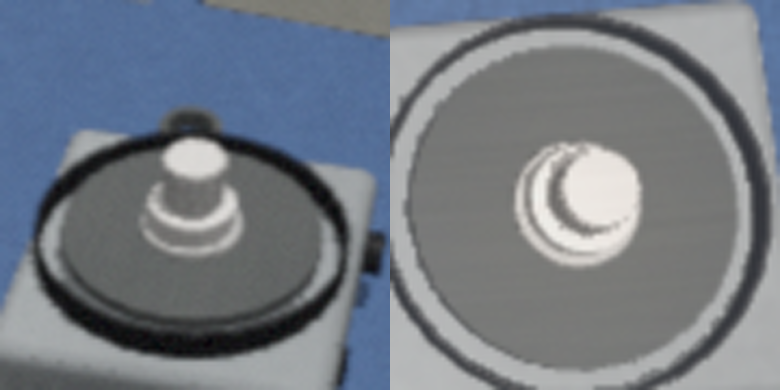

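The crop shows the bare metal cap, knob on skirt, in the middle of the plate: knob top at about (281,118) side and (357,197) top. No look-alike is on the machine. Next I'll triangulate it and work out the approach.

```bash
cat >> h.py <<'E'
from bench import telemetry
def rows(target,n=1):
    from scipy.spatial.transform import Rotation as R
    s=telemetry.sense();Rm=R.from_euler("xyz",s["tcp_rot"],degrees=True)
    d=Rm.inv().apply(np.array(target)-s["tool_pos"])/50
    print("tool shift units",d.round(3),"per row",(d/n).round(3))
def st():
    s=telemetry.sense()
    for k in("time","tool_pos","tcp_rot","ft_force","wrist_torque","finger_gap","joint_pos"):print(k,np.round(s[k],2))
E
python3 - <<'E'
from h import *
p,g=tri(("side",280.3,118.1),("top",356.6,197.0));print("knob top",p.round(1),"gap",g.round(1))
p,g=tri(("side",280.5,118.3),("top",356.9,197.4));print("knob top",p.round(1),"gap",g.round(1))
rows([547,-150,230],11)
E
```

```text
knob top [ 546.5 -148.7  150.5] gap 3.1
knob top [ 546.  -149.6  149.2] gap 3.4
tool shift units [ 9.755 -6.203  0.019] per row [ 0.887 -0.564  0.002]
```

The knob top triangulates to z≈149-150 (text: 148) at about (546.5,-150), and both depth fits agree. Next I'll move over it.

```bash
python3 -m jog '[[[0.88,-0.56,0,0,0,0,1],[0.88,-0.56,0,0,0,0,1],[0.88,-0.56,0,0,0,0,1],[0.88,-0.56,0,0,0,0,1],[0.88,-0.56,0,0,0,0,1],[0.88,-0.56,0,0,0,0,1],[0.88,-0.56,0,0,0,0,1],[0.88,-0.56,0,0,0,0,1],[0.88,-0.56,0,0,0,0,1],[0.88,-0.56,0,0,0,0,1],[0.88,-0.56,0,0,0,0,1],[0,0,0,0,0,0,1]]]' 80
python3 -m jog '[[[0,0,0,0,0,-0.028,1],[0,0,0,0,0,-0.028,1],[0,0,0,0,0,-0.028,1],[0,0,0,0,0,-0.028,1],[0,0,0,0,0,-0.028,1],[0,0,0,0,0,-0.028,1],[0,0,0,0,0,0,1],[0,0,0,0,0,0,1]]]'
python3 -c "
from h import *
st();rows([546.7,-150,165])"
```

```text
time: 1.6
tool_pos: [545.4, -150.4, 230.5]
tcp_rot: [-179.9, 0.0, 15.6]
ft_force: [0.3, 0.0, -0.1]
finger_gap: 85.3
time: 2.6
tool_pos: [543.7, -153.9, 231.1]
tcp_rot: [-180.0, 0.0, 75.6]
ft_force: [-0.2, -0.4, 0.4]
finger_gap: 85.1
time 2.6
tool_pos [ 543.66 -153.92  231.09]
tcp_rot [-179.97    0.     75.56]
ft_force [-0.23 -0.36  0.39]
wrist_torque [0.   0.02 0.01]
finger_gap 85.12
joint_pos [-2.100e+01  2.100e+00  9.096e+01 -1.000e-02  8.696e+01 -6.570e+00]
tool shift units [0.091 0.04  1.322] per row [0.091 0.04  1.322]
```

```bash
python3 -m jog '[[[0.06,0.05,0.4,0,0,0,1],[0,0,0.5,0,0,0,1],[0,0,0.5,0,0,0,1],[0,0,0.4,0,0,0,1],[0,0,0.3,0,0,0,1],[0,0,0.15,0,0,0,1],[0,0,0,0,0,0,1],[0,0,0,0,0,0,1]]]'
python3 -c "
from h import *
st();rows([546.7,-150,117])
from bench import snapshot
n='side'
p,d=snapshot(n);cv2.imwrite('pics/s1.png',cv2.resize(p[70:180,200:360,::-1],None,fx=4,fy=4,interpolation=cv2.INTER_CUBIC))"
```

```text
time: 3.6
tool_pos: [547.8, -151.5, 119.8]
tcp_rot: [179.9, 0.0, 75.8]
ft_force: [0.4, 0.1, 0.4]
finger_gap: 85.3
time 3.6
tool_pos [ 547.85 -151.48  119.8 ]
tcp_rot [1.7991e+02 1.0000e-02 7.5820e+01]
ft_force [0.38 0.14 0.42]
wrist_torque [-0.04 -0.03  0.03]
finger_gap 85.32
joint_pos [-20.63   7.12  97.55   0.    75.24  -6.44]
tool shift units [ 0.023 -0.03   0.056] per row [ 0.023 -0.03   0.056]
```

View pics/s1.png

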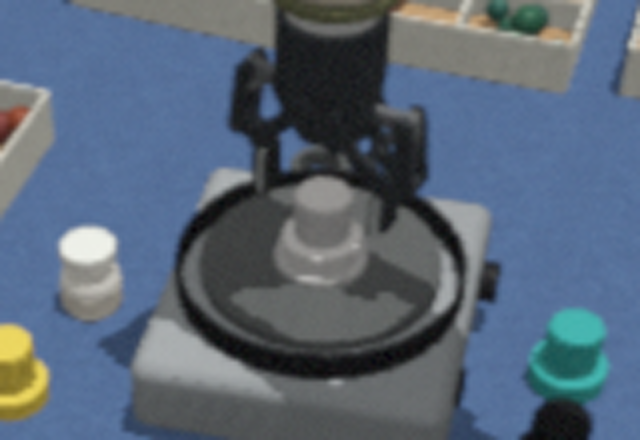

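The open fingers stand either side of the knob (crop pixel about 322,210). I'll close gently and read the side force.

```bash
python3 -m jog '[[[0,0,0.03,0,0,0,0.5],[0,0,0,0,0,0,0.3],[0,0,0,0,0,0,0.2],[0,0,0,0,0,0,0.2],[0,0,0,0,0,0,0.2],[0,0,0,0,0,0,0.2],[0,0,0,0,0,0,0.2],[0,0,0,0,0,0,0.2]]]' 25
python3 -c "
from h import *
st()"
```

```text
time: 4.65
tool_pos: [547.4, -151.3, 117.5]
tcp_rot: [180.0, 0.0, 75.8]
ft_force: [0.1, -0.2, 4.3]
finger_gap: 39.1
time 4.65
tool_pos [ 547.36 -151.29  117.54]
tcp_rot [179.98   0.    75.82]
ft_force [ 0.14 -0.24  4.26]
wrist_torque [-0.03  0.01 -0.02]
finger_gap 39.08
joint_pos [-20.62   7.24  97.67   0.    75.07  -6.45]
```

```bash
python3 -m jog '[[[0,0,-0.01,0,0,0,0.2],[0,0,0,0,0,0,0.2],[0,0,0,0,0,-0.008,0.2],[0,0,0,0,0,-0.008,0.2],[0,0,0,0,0,-0.008,0.2],[0,0,0,0,0,-0.008,0.2],[0,0,0,0,0,0,0.2]]]' 60
python3 -c "
from h import *
st()"
```

```text
time: 5.52
tool_pos: [547.2, -151.3, 117.7]
tcp_rot: [-180.0, 0.0, 87.3]
ft_force: [0.3, -0.8, 1.7]
finger_gap: 38.3
time 5.52
tool_pos [ 547.17 -151.34  117.72]
tcp_rot [-1.800e+02  1.000e-02  8.732e+01]
ft_force [ 0.26 -0.76  1.69]
wrist_torque [-0.12 -0.16  0.07]
finger_gap 38.34
joint_pos [-2.063e+01  7.230e+00  9.767e+01 -1.000e-02  7.511e+01 -1.795e+01]
```

```bash
for i in 1 2 3; do python3 -m jog '[[[0,0,0,0,0,-0.008,0.2],[0,0,0,0,0,-0.008,0.2],[0,0,0,0,0,-0.003,0.2]]]' >/dev/null
python3 -c "
from h import *
s=telemetry.sense();print(s['time'],s['tcp_rot'].round(1),s['ft_force'].round(1),s['wrist_torque'].round(2),s['finger_gap'].round(1))"; done
```

```text
Traceback (most recent call last):
AttributeError: 'float' object has no attribute 'round'
Traceback (most recent call last):
AttributeError: 'float' object has no attribute 'round'
Traceback (most recent call last):
AttributeError: 'float' object has no attribute 'round'
```

```bash
sed -i '/def st/,$d' h.py; cat >> h.py <<'E'
def st():
    s=telemetry.sense();print(*[np.round(s[k],2) for k in("time","tool_pos","tcp_rot","ft_force","wrist_torque","finger_gap")],"q6",round(s["joint_pos"][5],1))
E
python3 -c "
from h import *
st()"
```

```text
6.65 [ 547.77 -153.06  118.24] [179.96   0.18 107.77] [ 3.69 -8.33 -0.15] [-1.46 -0.65 -1.51] 38.67 q6 -38.4
```

After 32° counter-clockwise the torque climbed to 1.5 Nm against the turn, so this looks like the dead stop of the wrong way. I'll reverse and confirm it turns freely.

```bash
for i in 1 2 ; do python3 -m jog '[[[0,0,0,0,0,0.012,0.2],[0,0,0,0,0,0.012,0.2],[0,0,0,0,0,0.012,0.2],[0,0,0,0,0,0.012,0.2],[0,0,0,0,0,0.012,0.2],[0,0,0,0,0,0.012,0.2],[0,0,0,0,0,0,0.2]]]' >/dev/null
python3 -c "
from h import *
st()"; done
```

```text
7.52 [ 546.83 -151.51  117.8 ] [-1.7996e+02  4.0000e-02  8.1950e+01] [-1.72 -2.97  3.03] [-0.53  0.34 -0.04] 38.45 q6 -12.6
8.4 [ 546.68 -151.44  117.79] [-1.7996e+02  5.0000e-02  5.6120e+01] [-5.7  -3.81  5.17] [-0.47  0.76 -0.05] 38.55 q6 13.3
```

```bash
for i in 1 2 ; do python3 -m jog '[[[0,0,0,0,0,0.012,0.2],[0,0,0,0,0,0.012,0.2],[0,0,0,0,0,0.012,0.2],[0,0,0,0,0,0.012,0.2],[0,0,0,0,0,0.012,0.2],[0,0,0,0,0,0.012,0.2],[0,0,0,0,0,0,0.2]]]' >/dev/null
python3 -c "
from h import *
st()"; done
```

```text
9.28 [ 547.05 -151.45  117.79] [1.7999e+02 3.0000e-02 3.0250e+01] [-2.94 -2.82  4.72] [-0.55  0.45 -0.01] 38.78 q6 39.1
10.15 [ 547.06 -151.02  117.79] [-1.7998e+02  2.0000e-02  4.3700e+00] [-3.69 -0.44  4.81] [-0.22  0.56 -0.09] 38.32 q6 65.0
```

It turned freely through 103°, so it loosens clockwise. The cap is now at least 71° past its start. Next is a gentle lift test.

```bash
python3 -m jog '[[[0,0,-0.02,0,0,0,0.2],[0,0,-0.02,0,0,0,0.2],[0,0,-0.02,0,0,0,0.2],[0,0,-0.02,0,0,0,0.2],[0,0,0,0,0,0,0.2]]]' >/dev/null
python3 -c "
from h import *
st()"
```

```text
10.78 [ 547.25 -151.11  121.85] [-1.7999e+02 -1.0000e-02  4.2000e+00] [-0.7   0.42 -1.3 ] [0.05 0.14 0.06] 38.44 q6 65.2
```

```bash
python3 -m jog '[[[0,0,-0.06,0,0,0,0.2],[0,0,-0.08,0,0,0,0.2],[0,0,-0.12,0,0,0,0.2],[0,0,-0.2,0,0,0,0.2],[0,0,-0.3,0,0,0,0.2],[0,0,-0.36,0,0,0,0.2],[0,0,-0.36,0,0,0,0.2],[0,0,-0.24,0,0,0,0.2],[0,0,-0.14,0,0,0,0.2],[0,0,-0.06,0,0,0,0.2],[0,0,0,0,0,0,0.2],[0,0,0,0,0,0,0.2]]]'
python3 - <<'E'
from h import *
from bench import snapshot
st();ims=[]
for n in("side","top"):
    p,d=snapshot(n);ims.append(cv2.resize(p[50:200,200:400,::-1] if n=="side" else p[90:310,240:450,::-1],(390,390 if n=="top" else 292),interpolation=cv2.INTER_CUBIC))
    P=cloud(n,d)
    q=P.reshape(-1,3);m=(np.hypot(q[:,0]-547,q[:,1]+150.5)<31)&(q[:,2]>180)&(q[:,2]<230)&~np.isnan(q[:,0])
    if n=="side":
        hsv=cv2.cvtColor(p,cv2.COLOR_RGB2HSV).reshape(-1,3);m&=(hsv[:,2]>100)&(hsv[:,1]<60);q=q[m]
        print(len(q),np.percentile(q[:,2],[1,5,50,95]).round(1),q.mean(0).round(1))
ims[0]=cv2.copyMakeBorder(ims[0],0,98,0,0,cv2.BORDER_CONSTANT)
cv2.imwrite("pics/l1.png",np.hstack(ims))
E
```

```text
time: 12.28
tool_pos: [546.8, -151.1, 217.0]
tcp_rot: [-180.0, 0.1, 4.2]
ft_force: [-0.4, -0.5, -1.8]
finger_gap: 38.4
12.28 [ 546.84 -151.09  217.04] [-1.7997e+02  6.0000e-02  4.1800e+00] [-0.4  -0.49 -1.76] [-0.   -0.01 -0.01] 38.39 q6 65.2
206 [195.4 197.5 211.6 223.5] [ 544.2 -134.3  210.3]
```

View pics/l1.png

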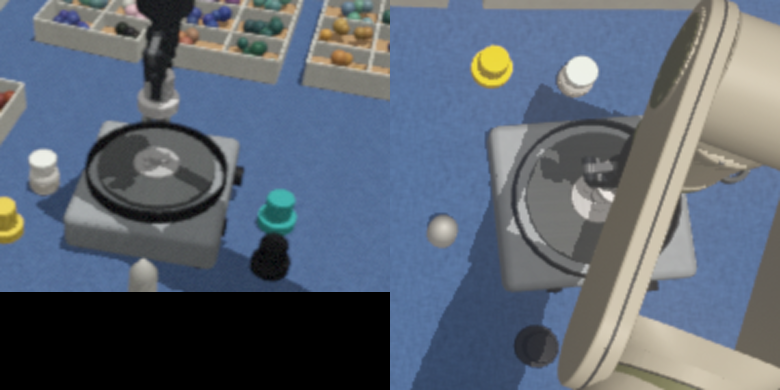

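The cap hangs upright in the gripper (crop about 158,103). The hub and spindle end are bare (158,162), and the bystanders stand where they were. The skirt's underside is at z≈195, about 100 mm above the seat. I'll let it settle, check once more and hand in.

```bash
python3 -m jog '[[[0,0,0,0,0,0,0.2],[0,0,0,0,0,0,0.2],[0,0,0,0,0,0,0.2],[0,0,0,0,0,0,0.2]]]'; python3 -c "
from h import *
st();print(abs(telemetry.sense()['qd']).max())
from bench import job
print(job.hand_in())"
```

```text
time: 12.88
tool_pos: [547.2, -151.2, 217.8]
tcp_rot: [-180.0, -0.0, 4.2]
ft_force: [-0.7, -0.9, -2.0]
finger_gap: 38.4
12.88 [ 547.21 -151.21  217.8 ] [-180.     -0.      4.18] [-0.69 -0.89 -1.98] [0.   0.08 0.02] 38.39 q6 65.2
0.12583641152329966
the job is handed in; nothing more can be done
None
```

The cap is off and I handed the job in at 12.9 s, with the gripper still holding the cap about 10 cm above its seat.

- **Thread:** Counter-clockwise (seen from above) stopped dead within 32°, with 1.5 Nm against the turn. Clockwise turned freely, so this cap loosens clockwise. I turned it 103° back from that stop, which is at least 71° past its starting position.
- **Lift:** It came straight off, with only about 1–2 N on the wrist, which fits the cap's weight.
- **Last checks:** The tool was vertical and still, with the fingers closed on the knob at 38 mm. The cap's underside was at z≈195 mm, about 100 mm above the 94 mm seat. The hub was bare. In the last pictures, the look-alikes, jar and stone tower that were in view stood where they had been; the arm hid part of the top view, including most of the loupe.
- **Disagreements:** The two camera rays to the knob missed each other by about 3 mm, and its measured top was 149–150 mm against 148 mm in the text. The fingers also slipped slightly on the knob at the wrong-way stop. None of this affected the result.

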